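# Catch the tool chest's falling lid and lower it shut

## Task

The lid of the small wooden tool chest is standing open. Tip it forward with a finger so that it starts to fall shut on its own, catch it under its lip on the outside of the fingers while it is still well open, then lower it slowly until it is fully shut, without letting it drop or slam. Only touch the lid, never pinch it or strike it hard, leave the other things on the bench where they are, and finish clear of everything.

Things in the scene. Friction and masses are not known exactly. Their poses are not given: they have to be found in the camera images.
- chest: Small hardwood carving-tool chest fixed to the bench: 140 mm deep (its x), 240 mm wide (its y), 110 mm high (its z), open at the top, with wooden-handled gouges lying inside. Origin at the centre of its underside on the bench. Its front faces its own -x (roughly towards the robot); the lid is hinged along the top of its back wall (+x side).
- lid (a joint): Opening angle of the lid, rad: 0 shut, 1.57 upright, 1.8 leaning back at its stop. Friction holds it where it is left between about 1.35 and 1.6; tipped forward to 1.25 or less it falls shut by itself, damped: about 4 s from 1.2 to 0.6, then 0.3 to 0.5 rad/s until shut, which is a slam. Let go anywhere, it takes up that falling speed at once.
- lid_hinge (a point): Point on the hinge axis at the middle of the lid's width, 110 mm above the bench, 70 mm behind the chest's centre. Turns with the lid, a 0.4 kg board 240 mm wide, 14 mm thick, that reaches from here 140 mm along this frame's -x, its lip to 180 mm. The underside of lid and lip is this frame's plane z = 0; the outer (upper when shut) face looks along +z; y is the hinge axis.
- lid_lip (a point): Middle of the lower free edge of the lip (on the underside), 180 mm from the hinge axis: a good place to support the lid, on a finger that slants in under it. Same axes as lid_hinge. The lip is a tab 100 mm wide, 12 mm thick, jutting 40 mm from the middle of the lid's free edge; when shut it overhangs the chest's front wall by 40 mm with nothing but the bench 110 mm beneath it.
- mallet_mid (a point): Bystander: upright round wooden mallet standing on its head (head 72 mm across and 60 mm high, handle upwards, 150 mm high overall). Point half-way up. Leave alone.
- glue_mid (a point): Bystander: white plastic glue bottle, 48 mm across, 130 mm high. Point half-way up. Leave alone.

How it is judged:
By the outcome, as a careful person would: the job done as asked, in the order asked, and still so for the second after the job is handed in, with the robot touching nothing.
It also fails if it takes over 64 s, if anything falls off the work surface, if the arm or the gripper's body presses on something with over 40 N, if the wrist force passes 120 N, or if a joint passes its speed limit or range.

## Robot

A 6-joint arm with a two-finger parallel gripper is mounted at the origin on the work surface. World frame = base frame: x ahead of the robot, y to its left, z up, the work surface at z = 0. Lengths are in m, angles in rad, forces in N, time in s.
With the tool pointing down it reaches from about 0.35 to 0.775 m from the base axis. Payload 7.3 kg.
Tool frame: the origin (TCP) lies on the centre line of the jaws, within the pads' length; the fingertips stand 17 mm ahead of it and the grasp point (between the pads) lies 2 mm behind it (robot.tcp_to_tips is the distance from the TCP to the fingertips, in m); z points along the fingers, y is the line along which they close (so a half turn about z gives the same grasp; the last joint's range is limited). The gripper opens to 92 mm and grips with 3 to 60 N. Pads are 19 mm wide; open, the fingers measure 130 mm over their backs; the gripper's body (75 mm by 190 mm) begins 47 mm behind the grasp point.
Start: joints at [-1.422, 0.342, 1.524, -0, 1.275, -0.146], TCP at [0.153, -0.502, 0.244] pointing down, gripper open.
Joint ranges: [-2.53, 2.53], [-0.77, 2.02], [0.04, 2.7], [-1, 4.14], [0.28, 2.66], [-3.11, 3.11]. Speed limits (rad/s): [2.57, 2.57, 3.14, 3.14, 3.14, 3.14].

## Interface

Orientations are given as [roll, pitch, yaw] about the fixed x, y, z axes, in that order (R = Rz(yaw) Ry(pitch) Rx(roll)).
In Python, from cell import robot gives the robot as it stands. The module is installed in compiled form; this text tells all that it offers.
- The arm moves only by the tool carry_out, never from a script. Its argument "commands" is a list of rows, each a list of 3 entries, a list of its own where there are three numbers: the shift along the tool's x, y, z in m, then the turn about the tool's z in rad, then the opening, from 0 (shut) to 1 (fully open). In form: [[[dx, dy, dz], yaw, claw], ...]. A call has 1 to 20 rows; each row shifts and turns the commanded pose from where the row before left it, along the tool's axes as they then stand; what a row does not reach is not made up. A row lasts 1/8 s, in which the tool goes at most 62.5 mm and 10.7 degrees, less where a joint would pass 70% of its speed; a pose out of reach is approached as far as the arm can. A call is refused whole if a number of a shift passes 0.0625 or a number of a turn 0.188, either way. A call with a gripper value outside its range is refused whole. The fingers move at their own pace and stop on an object; "newtons" is the grip in N (left out, the last holds). Time passes only in rows, so rows that do not move let the fingers close. It gives the time, the measured TCP pose, the force, the opening and the grip force at its end, in the units of the state.
- robot.observe(): the state, without advancing time (a new reading comes with each control period).
- robot.read_camera(name): name is "scene" or "top"; returns a dict with "pixels" (480x640x3 uint8, red, green, blue), "fx", "fy", "cx", "cy" (pixels), "view" (4x4, takes a point from world to camera coordinates). Camera axes: x right, y up, looking along -z (the intrinsics and any distortion apply to the point x, -y, -z); pixel columns grow to the right and rows downward; lengths in m; the calibration is good to about 2 mm. A picture is of the moment at which its call begins. There is no depth.
- robot.hand_in(): hands the job in; it is judged then, once.
Trained networks look in a picture, given as the dict that the camera call returned (one of the last four; its "shot" number tells which), for a name from the list of things; names that differ only in an ending like _2 or _b are one class to them, and where a whole thing is asked for, a point or a joint stands for the part that bears it (a point fixed in the world has none). Each returns a list of dicts, best first, with "p" (0 to 1); they miss things now and then, are a little off and sometimes report something else, mostly with a low value. They report only what shows in the picture. A call takes as long as a camera call.
- robot.find_in(picture, name): "at" ([column, row] in pixels, amid what is visible of it).
- robot.tip_of(picture, name): "at" ([column, row] in pixels: a listed point, or the origin of a listed thing).
The state is a dict: "time": time; "qpos": joint angles; "qvel": joint speeds; "joint_efforts": joint torques, N m; "tool_pos": TCP position; "tool_rot": TCP orientation; "contact_force": force on the tool from outside, world axes, zero at the start; "torque": the same for the moment, N m; "opening": finger opening in m; "grip_force": force on a finger pad.
Only numpy, scipy, OpenCV 4.12 (cv2) and the standard library are available. Lean on these libraries where they do the work, as an engineer would, in place of code of your own. Each camera call takes 0.05 s, during which the arm holds its last target. There are 200 camera calls.

## Working session

There is one attempt and no reset: what is moved stays moved. The work goes in short steps, Python scripts to look and compute and a tool call to move; the robot and the scene stay as the last step left them, time stands still between calls to the robot, and variables do not carry over. Pictures are saved under pics/ and viewed, at most 10 in all, crops included, and the job is handed in when it is done.

Besides the shell and the picture viewer there is one more tool, called after "Call:" by a JSON object that holds its "method" and its "body". carry_out: Moves the arm, as the interface text tells. Its arguments: {"type":"object","properties":{"commands":{"type":"array"},"newtons":{"type":"number"}},"required":["commands"]}

```bash
mkdir -p pics
cat > h.py <<'E'
import numpy as np, cv2
from cell import robot
def ray(p,uv):
    V=np.array(p['view']);R=V[:3,:3];c=-R.T@V[:3,3]
    d=R.T@np.array([(uv[0]-p['cx'])/p['fx'],-(uv[1]-p['cy'])/p['fy'],-1]);return c,d/np.linalg.norm(d)
def proj(p,X):
    V=np.array(p['view']);q=V[:3,:3]@np.array(X)+V[:3,3]
    return np.array([p['cx']+p['fx']*q[0]/-q[2],p['cy']+p['fy']*q[1]/q[2]])
def tri(rs):
    A=np.zeros((3,3));b=np.zeros(3)
    for c,d in rs:
        M=np.eye(3)-np.outer(d,d);A+=M;b+=M@c
    return np.linalg.solve(A,b)
def shut(tag):
    ps={}
    for n in('scene','top'):
        ps[n]=robot.read_camera(n);cv2.imwrite(f'pics/{tag}_{n}.png',ps[n]['pixels'][:,:,::-1])
    return ps
E
python3 - <<'E'
from h import *
ps=shut('a')
print({k:v for k,v in ps['scene'].items() if k not in('pixels','view')})
for n in['chest','lid_hinge','lid_lip','mallet_mid','glue_mid']:
    o={}
    for c,p in ps.items():
        r=robot.tip_of(p,n);print(n,c,[(np.round(x['at'],1),round(x['p'],2)) for x in r[:2]])
        if r:o[c]=ray(p,r[0]['at'])
    if len(o)==2:print('  ',tri(o.values()).round(4))
s=robot.observe();print(s)
for c,p in ps.items(): print(c,ray(p,(320,240)))
E
```

```text
{'fx': 456.3878246350664, 'fy': 456.3878246350664, 'cx': 321.50326994427417, 'cy': 242.22871532900928, 'shot': 1}
chest scene [(array([312.2, 281. ]), 0.74)]
chest top [(array([331.4, 244.1]), 0.83)]
   [ 0.5636  0.0336 -0.0018]
lid_hinge scene [(array([349.5, 254.4]), 0.77)]
lid_hinge top [(array([318.1, 200.5]), 0.59)]
   [0.63   0.0536 0.1097]
lid_lip scene [(array([347.4, 180.5]), 0.89)]
lid_lip top [(array([320.9, 192.9]), 0.71)]
   [0.62   0.0468 0.2862]
mallet_mid scene [(array([346.9, 178.3]), 0.91)]
mallet_mid top [(array([213.5, 264.3]), 0.88)]
   [0.5267 0.2369 0.077 ]
glue_mid scene [(array([273.9, 376.7]), 0.61)]
glue_mid top [(array([447.6, 208. ]), 0.74)]
   [ 0.6211 -0.1727  0.056 ]
{'time': 0.6, 'qpos': array([-1.42202286e+00,  3.41984727e-01,  1.52408679e+00, -2.68207912e-05,
        1.27541442e+00, -1.45992442e-01]), 'qvel': array([-1.78701490e-03, -8.22769937e-04, -8.90942961e-05,  6.69897662e-04,
        1.85558687e-03,  3.72240717e-04]), 'joint_efforts': array([-8.67954586e-04, -4.30932784e+01, -2.44395518e+01,  7.17309653e-02,
        4.82508482e-02, -2.37381698e-06]), 'tool_pos': array([ 0.15254109, -0.50236909,  0.24375306]), 'tool_rot': array([3.14149081e+00, 4.09110995e-05, 2.94773716e-01]), 'contact_force': array([ 0.96737477, -0.40578314,  0.24654832]), 'torque': array([-0.03262475, -0.0561712 ,  0.00913593]), 'grip_force': 0.0, 'opening': 0.09158788951203897}
scene (array([ 0.81075252, -0.35277317,  0.73625638]), array([-0.30469816,  0.51893516, -0.79866472]))
top (array([0.51386741, 0.03830937, 1.11377867]), array([ 0.04957035,  0.01324054, -0.99868287]))
```

View pics/a_scene.png

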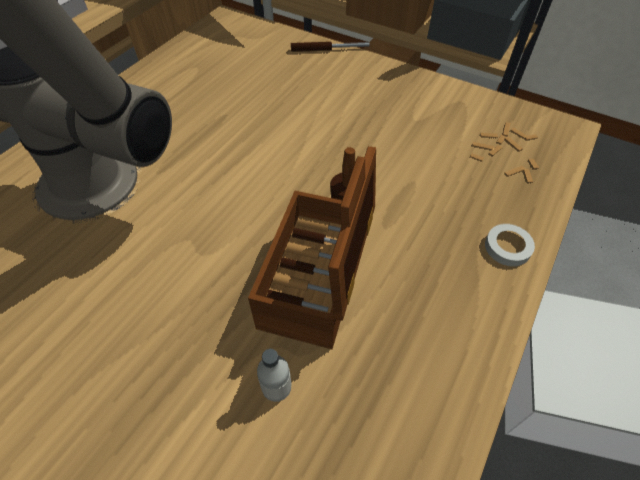

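View pics/a_top.png

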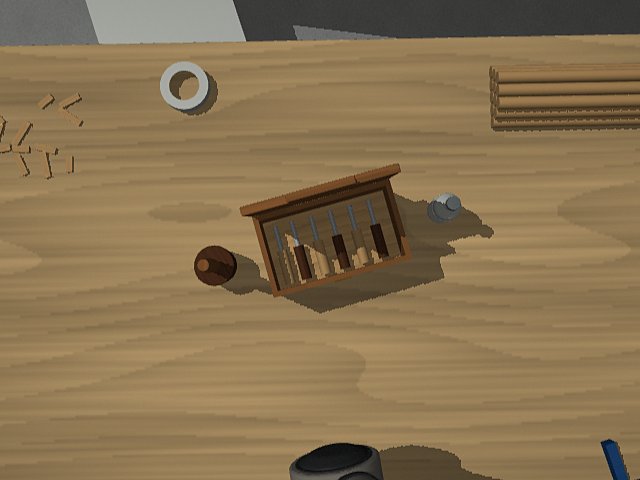

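The chest is at mid-scene with its yaw about 0.28. The lid is nearly upright, about 1.5 rad, with its lip top near pixel (347,180) in the scene picture. The mallet is to its left at top (215,265) and the glue to its right at top (447,208). I'll move to a hover behind and above the lid with the fingers closed.

Call:
{"method": "carry_out", "body": {"commands": [[[0,0,-0.05],0,0],[[0.02,-0.01,-0.05],0,0],[[0.04,-0.024,-0.02],0,0],[[0.04,-0.024,0],0,0],[[0.04,-0.024,0],0,0],[[0.04,-0.024,0],0,0],[[0.04,-0.024,0],0,0],[[0.04,-0.024,0],0,0],[[0.04,-0.024,0],0,0],[[0.04,-0.024,0],0,0],[[0.04,-0.024,0],0,0],[[0.04,-0.024,0],0,0],[[0.04,-0.024,0],0,0],[[0.04,-0.024,0],0,0],[[0.04,-0.024,0],0,0],[[0.04,-0.024,0],0,0],[[0.04,-0.024,0],0,0],[[0.033,-0.019,0],0,0],[[0,0,0],0,0]]}}

```text
time: 2.98
tool_pos: [0.6653, 0.0617, 0.3619]
tool_rot: [-3.141, 0.002, 0.298]
contact_force: [0.6, -0.7, -0.4]
opening: 0.0003
grip_force: 0.0
```

Run:
```python
from h import *
ps=shut('b');s=robot.observe();print(s['qpos'].round(3),s['tool_pos'].round(4),s['tool_rot'].round(3),s['contact_force'].round(1))
p=ps['scene'];c=proj(p,s['tool_pos']).astype(int);print(c)
im=p['pixels'][:,:,::-1];y=max(c[1]-90,0);x=max(c[0]-130,0)
cv2.imwrite('pics/b_crop.png',cv2.resize(im[y:y+200,x:x+260],None,fx=3,fy=3,interpolation=cv2.INTER_CUBIC)[:600,:800])
```

```text
[-0.025  0.588  0.808 -0.     1.747  1.25 ] [0.6642 0.0595 0.3632] [3.141e+00 1.000e-03 2.950e-01] [ 0.3 -0.3  0.1]
[387 142]
```

View pics/b_crop.png

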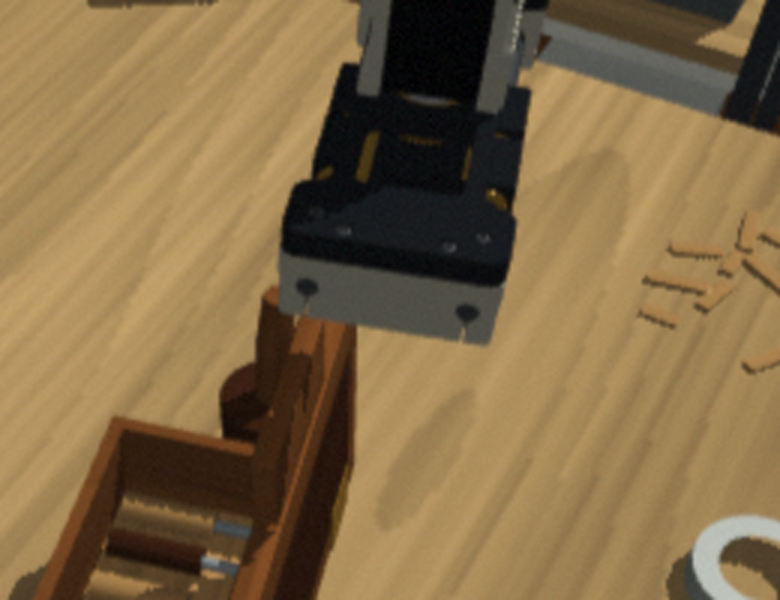

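The crop shows the hand hovering just behind the lid's top edge; the fingers are hidden. I'll turn so that a finger's back faces the lid, then go down behind the lip.

Call:
{"method": "carry_out", "body": {"commands": [[[0,0,0],-0.175,0],[[0,0,0],-0.175,0],[[0,0,0],-0.175,0],[[0,0,0],-0.175,0],[[0,0,0],-0.175,0],[[0,0,0],-0.175,0],[[0,0,0],-0.175,0],[[0,0,0],-0.175,0],[[0,0,0],-0.17,0],[[0,0,0.02],0,0],[[0,0,0.025],0,0],[[0,0,0.02],0,0],[[0,0,0.02],0,0],[[0,0,0],0,0]]}}

```text
time: 4.82
tool_pos: [0.6632, 0.0583, 0.2778]
tool_rot: [-3.139, -0.001, 1.863]
contact_force: [0.8, 0.3, 0.6]
opening: 0.0005
grip_force: 0.0
```

Run:
```python
from h import *
ps=shut('c');s=robot.observe();print(s['time'],s['tool_pos'].round(4),s['tool_rot'].round(3),s['contact_force'].round(1))
p=ps['scene'];im=p['pixels'][:,:,::-1]
cv2.imwrite('pics/c_crop.png',cv2.resize(im[60:360,200:500],None,fx=2,fy=2,interpolation=cv2.INTER_CUBIC))
```

```text
4.925 [0.6643 0.0587 0.28  ] [3.140e+00 1.000e-03 1.864e+00] [-0.1 -0.2  0.9]
```

View pics/c_crop.png

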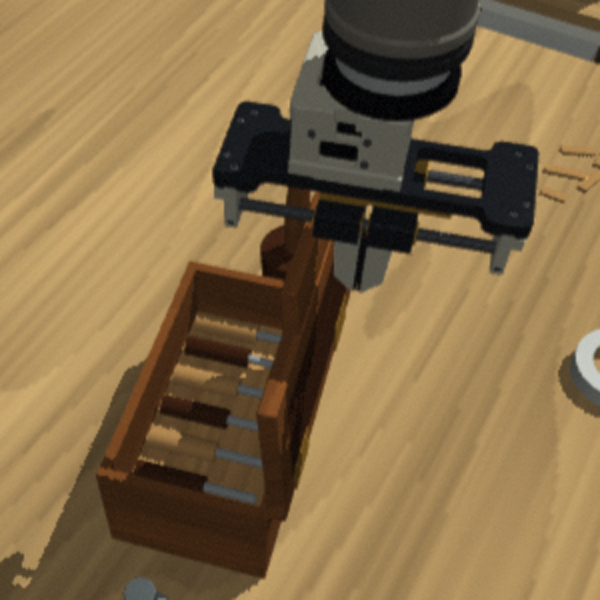

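The hand's finger backs taper towards the tips (crop (340–390, 240–290)), while their sides are vertical. I'll turn back so the vertical sides do the work, and start nudging the lid.

Call:
{"method": "carry_out", "body": {"commands": [[[0,0,0],0.175,0],[[0,0,0],0.175,0],[[0,0,0],0.175,0],[[0,0,0],0.175,0],[[0,0,0],0.175,0],[[0,0,0],0.175,0],[[0,0,0],0.175,0],[[0,0,0],0.175,0],[[0,0,0],0.17,0],[[-0.005,0,0],0,0],[[-0.005,0,0],0,0],[[-0.005,0,0],0,0],[[-0.005,0,0],0,0],[[-0.005,0,0],0,0],[[-0.005,0,0],0,0],[[-0.005,0,0],0,0],[[0,0,0],0,0]]}}

```text
time: 7.05
tool_pos: [0.6305, 0.0492, 0.2788]
tool_rot: [3.141, 0.0, 0.295]
contact_force: [-0.2, 1.2, 0.2]
opening: 0.0005
grip_force: 0.0
```

```bash
cat >> h.py <<'E'
H=np.array([0.63,0.0536,0.11]);EX=np.array([np.cos(.285),np.sin(.285),0])
def lip(p):
    r=robot.tip_of(p,'lid_lip')
    if not r:return None
    ths=np.linspace(0,1.8,361)
    e=[np.linalg.norm(proj(p,H-.18*np.cos(t)*EX+[0,0,.18*np.sin(t)])-r[0]['at']) for t in ths]
    i=int(np.argmin(e));return round(ths[i],3),round(e[i],1),round(r[0]['p'],2)
def rep():
    s=robot.observe();print('t',round(s['time'],2),s['tool_pos'].round(4),s['tool_rot'].round(3),'F',s['contact_force'].round(1),'opening',round(s['opening'],3))
    d=s['tool_pos']-H;print('ahead of hinge',round(-d@EX,4),'up',round(d[2],4))
E
python3 - <<'E'
from h import *
rep();p=robot.read_camera('scene');print(lip(p))
E
```

```text
t 7.05 [0.6305 0.0492 0.2788] [3.141 0.    0.295] F [-0.2  1.2  0.2] opening 0.0
ahead of hinge 0.0008 up 0.1688
None
```

Call:
{"method": "carry_out", "body": {"commands": [[[-0.006,0,0],0,0],[[-0.006,0,0],0,0],[[-0.006,0,0],0,0],[[-0.006,0,0],0,0],[[-0.006,0,0],0,0],[[-0.006,0,0],0,0],[[0,0,0],0,0],[[0.01,0,-0.045],0,0],[[0,0,0],0,0],[[-0.04,0,0],0,0],[[-0.04,0,0],0,0],[[0,0,0.03],0,0],[[0,0,0.028],0,0],[[0,0,0],0,0]]}}

```text
time: 8.9
tool_pos: [0.528, 0.0187, 0.2636]
tool_rot: [-3.14, 0.005, 0.295]
contact_force: [0.7, -1.1, -0.0]
opening: 0.0001
grip_force: 0.0
```

Run:
```python
from h import *
rep();ps=shut('d');print([lip(p) for p in ps.values()]);p=ps['scene'];im=p['pixels'][:,:,::-1]
cv2.imwrite('pics/d_crop.png',cv2.resize(im[60:360,200:500],None,fx=2,fy=2,interpolation=cv2.INTER_CUBIC))
```

```text
t 8.9 [0.528  0.0187 0.2636] [-3.14   0.005  0.295] F [ 0.7 -1.1 -0. ] opening 0.0
ahead of hinge 0.1077 up 0.1536
[(np.float64(1.105), np.float64(2.8), 0.56), None]
```

View pics/d_crop.png

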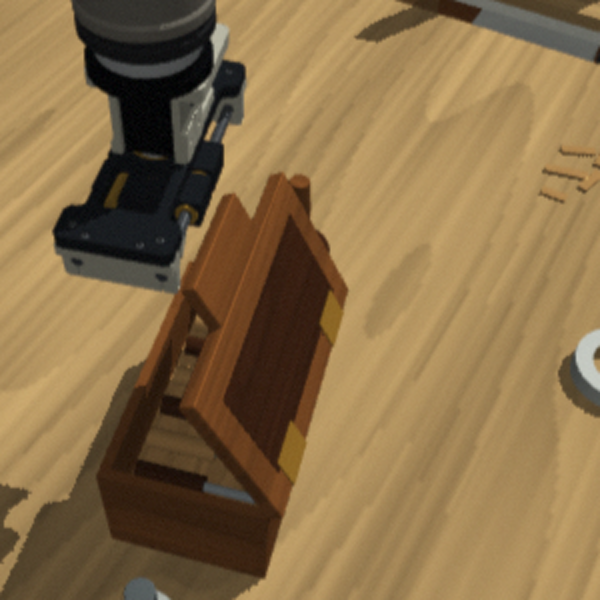

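The lid is falling at about 1.1 rad and the fingers are in front of the lip. I'll let it settle on them.

Call:
{"method": "carry_out", "body": {"commands": [[[0,0,0],0,0],[[0,0,0],0,0],[[0,0,0],0,0],[[0,0,0],0,0],[[0,0,0],0,0],[[0,0,0],0,0]]}}

```text
time: 9.85
tool_pos: [0.5293, 0.0186, 0.2656]
tool_rot: [3.142, 0.0, 0.295]
contact_force: [-0.7, -0.3, 0.3]
opening: 0.0004
grip_force: 0.3
```

Run:
```python
from h import *
rep();p=robot.read_camera('scene');print(lip(p));rep()
```

```text
t 9.85 [0.5293 0.0186 0.2656] [3.142 0.    0.295] F [-0.7 -0.3  0.3] opening 0.0
ahead of hinge 0.1064 up 0.1556
(np.float64(1.025), np.float64(2.8), 0.67)
t 9.95 [0.5294 0.0186 0.2656] [3.142 0.    0.295] F [-0.9 -0.  -0.2] opening 0.001
ahead of hinge 0.1064 up 0.1556
```

Call:
{"method": "carry_out", "body": {"commands": [[[0,0,0],0,0],[[0,0,0],0,0],[[0,0,0],0,0],[[0,0,0],0,0]]}}

```text
time: 10.45
tool_pos: [0.5294, 0.0186, 0.2657]
tool_rot: [3.142, 0.0, 0.295]
contact_force: [0.2, -1.0, -0.7]
opening: 0.0003
grip_force: 0.4
```

Run:
```python
from h import *
p=robot.read_camera('scene');print(lip(p));rep()
```

```text
(np.float64(1.03), np.float64(2.0), 0.56)
t 10.55 [0.5294 0.0186 0.2657] [3.142 0.    0.295] F [-1.3  0.2 -1.1] opening 0.001
ahead of hinge 0.1064 up 0.1557
```

Caught: the lid holds at about 1.0 rad. Now lowering along the arc.

Call:
{"method": "carry_out", "body": {"commands": [[[-0.0018,0,0.0016],0,0],[[-0.0018,0,0.0016],0,0],[[-0.0018,0,0.0016],0,0],[[-0.0018,0,0.0016],0,0],[[-0.0018,0,0.0016],0,0],[[-0.0018,0,0.0016],0,0],[[-0.0018,0,0.0016],0,0],[[-0.0018,0,0.0016],0,0],[[-0.0017,0,0.0017],0,0],[[-0.0017,0,0.0017],0,0],[[-0.0017,0,0.0017],0,0],[[-0.0017,0,0.0017],0,0],[[-0.0017,0,0.0017],0,0],[[-0.0017,0,0.0017],0,0],[[-0.0017,0,0.0017],0,0],[[-0.0017,0,0.0017],0,0]]}}

```text
time: 12.55
tool_pos: [0.5025, 0.0105, 0.2392]
tool_rot: [-3.142, 0.0, 0.295]
contact_force: [-2.3, -0.6, 0.6]
opening: 0.0004
grip_force: 0.7
```

Run:
```python
from h import *
p=robot.read_camera('scene');print(lip(p));rep()
```

```text
(np.float64(0.845), np.float64(0.4), 0.9)
t 12.65 [0.5023 0.0104 0.239 ] [-3.141e+00  1.000e-03  2.950e-01] F [-2.6 -0.3  1.3] opening 0.0
ahead of hinge 0.1347 up 0.129
```

Call:
{"method": "carry_out", "body": {"commands": [[[-0.0016,0,0.0016],0,0],[[-0.0016,0,0.0016],0,0],[[-0.0016,0,0.0016],0,0],[[-0.0016,0,0.0016],0,0],[[-0.0015,0,0.0017],0,0],[[-0.0015,0,0.0017],0,0],[[-0.0015,0,0.0017],0,0],[[-0.0015,0,0.0017],0,0],[[-0.0014,0,0.0017],0,0],[[-0.0014,0,0.0017],0,0],[[-0.0014,0,0.0017],0,0],[[-0.0014,0,0.0017],0,0],[[-0.0013,0,0.0018],0,0],[[-0.0013,0,0.0018],0,0],[[-0.0013,0,0.0018],0,0],[[-0.0013,0,0.0018],0,0]]}}

```text
time: 14.65
tool_pos: [0.4804, 0.0037, 0.212]
tool_rot: [3.141, 0.0, 0.295]
contact_force: [-0.6, 0.1, 0.2]
opening: 0.0006
grip_force: 0.3
```

Run:
```python
from h import *
p=robot.read_camera('scene');print(lip(p));rep()
p=robot.read_camera('top');print(lip(p))
```

```text
(np.float64(0.665), np.float64(3.6), 0.63)
t 14.75 [0.4802 0.0037 0.2119] [-3.142e+00  1.000e-03  2.950e-01] F [-1.3  0.3 -1.2] opening 0.0
ahead of hinge 0.1578 up 0.1019
None
```

Call:
{"method": "carry_out", "body": {"commands": [[[-0.0013,0,0.0017],0,0],[[-0.0013,0,0.0017],0,0],[[-0.0012,0,0.0017],0,0],[[-0.0012,0,0.0017],0,0],[[-0.0012,0,0.0017],0,0],[[-0.0011,0,0.0018],0,0],[[-0.0011,0,0.0018],0,0],[[-0.0011,0,0.0018],0,0],[[-0.001,0,0.0018],0,0],[[-0.001,0,0.0018],0,0]]}}

```text
time: 16.1
tool_pos: [0.4694, 0.0004, 0.1945]
tool_rot: [3.141, 0.0, 0.295]
contact_force: [-0.8, -0.9, -0.6]
opening: 0.0007
grip_force: 0.4
```

Run:
```python
from h import *
p=robot.read_camera('scene');print(lip(p));rep()
cv2.imwrite('pics/e_crop.png',cv2.resize(p['pixels'][60:360,200:500,::-1],None,fx=2,fy=2,interpolation=cv2.INTER_CUBIC))
```

```text
(np.float64(0.45), np.float64(4.4), 0.62)
t 16.2 [4.692e-01 4.000e-04 1.944e-01] [-3.141e+00  1.000e-03  2.950e-01] F [-1.2 -1.3 -0.4] opening 0.001
ahead of hinge 0.1693 up 0.0844
```

View pics/e_crop.png

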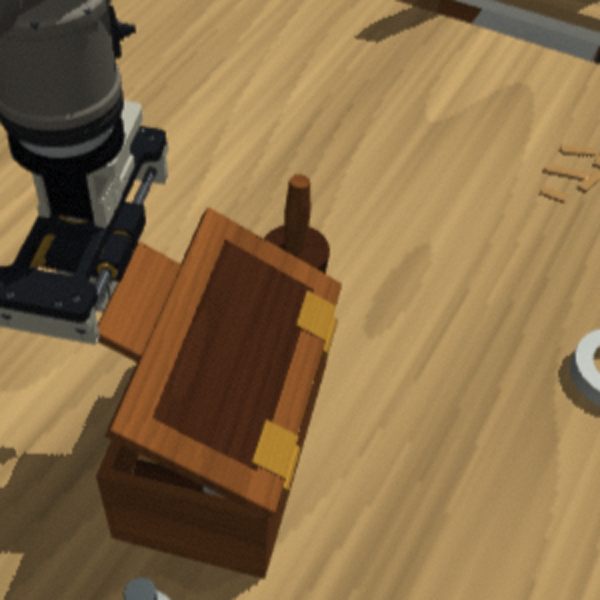

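```bash
cat >> h.py <<'E'
from scipy.optimize import least_squares
def fitlid(p,obs,chest,x0=(.5636,.0336,.285,.5)):
    def f(x):
        c,s=np.cos(x[2]),np.sin(x[2]);R=np.array([[c,-s,0],[s,c,0],[0,0,1]]);o=np.array([x[0],x[1],0]);ct,st=np.cos(x[3]),np.sin(x[3])
        r=[]
        for q,uv in obs:
            l=np.array([.07+q[0]*ct-0*0-q[2]*st*1.0,q[1],.11-q[0]*st+q[2]*ct]) if 0 else np.array([.07+q[0]*ct+q[2]*st,q[1],.11-q[0]*st+q[2]*ct])
            r+=list(proj(p,o+R@l)-uv)
        for q,uv in chest:r+=list(proj(p,o+R@np.array(q))-uv)
        return np.array(r)
    return least_squares(f,x0,loss='soft_l1')
E
python3 - <<'E'
from h import *
p=robot.read_camera('scene')
u=lambda a,b:np.array([200+a/2,60+b/2])
r=fitlid(p,[((-.14,-.12,.014),u(112,431)),((-.14,.12,.014),u(209,210)),((0,.12,.014),u(340,287))],[((.07,-.12,0),u(266,576)),((-.07,-.12,0),u(112,540))])
print(r.x.round(4),r.fun.round(1))
x=r.x;print('hinge',x[:2]+.07*np.array([np.cos(x[2]),np.sin(x[2])]));rep()
E
```

```text
[0.5699 0.0316 0.2622 0.4704] [-0.3  0.3 -0.5 -2.3  1.5 -1.8  0.   2.  -0.   0. ]
hinge [0.63755095 0.04976366]
t 16.25 [4.692e-01 4.000e-04 1.944e-01] [-3.141e+00  1.000e-03  2.950e-01] F [-1.9 -0.6 -0.9] opening 0.001
ahead of hinge 0.1693 up 0.0844
```

Call:
{"method": "carry_out", "body": {"commands": [[[-0.0008,0,0.0018],0,0],[[-0.0008,0,0.0018],0,0],[[-0.0007,0,0.0018],0,0],[[-0.0007,0,0.0018],0,0],[[-0.0006,0,0.0018],0,0],[[-0.0006,0,0.0018],0,0],[[-0.0006,0,0.0018],0,0],[[-0.0006,0,0.0018],0,0]]}}

```text
time: 17.25
tool_pos: [0.4634, -0.0012, 0.1799]
tool_rot: [-3.141, 0.002, 0.295]
contact_force: [-6.7, -1.4, 1.6]
opening: 0.0004
grip_force: 3.2
```

Run:
```python
from h import *
rep();p=robot.read_camera('scene');print(lip(p));rep()
cv2.imwrite('pics/f_crop.png',cv2.resize(p['pixels'][60:360,200:500,::-1],None,fx=2,fy=2,interpolation=cv2.INTER_CUBIC))
```

```text
t 17.25 [ 0.4634 -0.0012  0.1799] [-3.141e+00  2.000e-03  2.950e-01] F [-6.7 -1.4  1.6] opening 0.0
ahead of hinge 0.1753 up 0.0699
(np.float64(0.405), np.float64(4.7), 0.58)
t 17.35 [ 0.4633 -0.0012  0.1797] [-3.141e+00  2.000e-03  2.950e-01] F [-5.5 -1.4 -0.3] opening 0.001
ahead of hinge 0.1754 up 0.0697
```

View pics/f_crop.png

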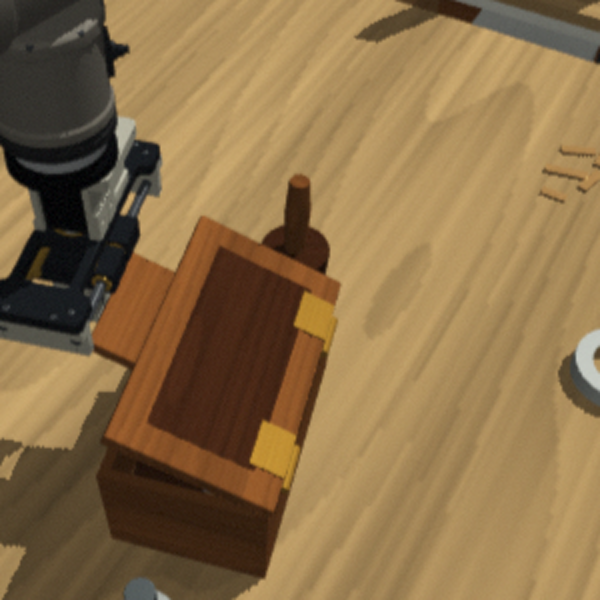

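Lid at about 0.39 rad with 6 N on the finger. Continuing in small stages.

Call:
{"method": "carry_out", "body": {"commands": [[[-0.0007,0,0.0018],0,0],[[-0.0006,0,0.0018],0,0],[[-0.0006,0,0.0018],0,0],[[-0.0006,0,0.0018],0,0],[[-0.0006,0,0.0018],0,0],[[-0.0006,0,0.0018],0,0],[[-0.0006,0,0.0018],0,0],[[-0.0006,0,0.0018],0,0]]}}

```text
time: 18.35
tool_pos: [0.4585, -0.0025, 0.1653]
tool_rot: [-3.141, 0.002, 0.295]
contact_force: [-7.1, -0.3, -0.2]
opening: 0.0008
grip_force: 3.0
```

Run:
```python
from h import *
rep();p=robot.read_camera('scene');print(lip(p));rep()
```

```text
t 18.35 [ 0.4585 -0.0025  0.1653] [-3.141e+00  2.000e-03  2.950e-01] F [-7.1 -0.3 -0.2] opening 0.001
ahead of hinge 0.1803 up 0.0553
(np.float64(0.28), np.float64(3.5), 0.96)
t 18.45 [ 0.4585 -0.0025  0.1652] [-3.141e+00  3.000e-03  2.950e-01] F [-5.9  0.4 -0.3] opening 0.001
ahead of hinge 0.1804 up 0.0552
```

Call:
{"method": "carry_out", "body": {"commands": [[[-0.0005,0,0.0018],0,0],[[-0.0005,0,0.0018],0,0],[[-0.0005,0,0.0018],0,0],[[-0.0005,0,0.0018],0,0],[[-0.0004,0,0.0018],0,0],[[-0.0004,0,0.0018],0,0],[[-0.0004,0,0.0018],0,0],[[-0.0004,0,0.0018],0,0]]}}

```text
time: 19.45
tool_pos: [0.455, -0.0034, 0.1508]
tool_rot: [-3.14, 0.003, 0.295]
contact_force: [-6.5, -0.3, -0.1]
opening: 0.0003
grip_force: 2.9
```

Run:
```python
from h import *
rep();p=robot.read_camera('scene');print(lip(p));rep()
```

```text
t 19.45 [ 0.455  -0.0034  0.1508] [-3.14e+00  3.00e-03  2.95e-01] F [-6.5 -0.3 -0.1] opening 0.0
ahead of hinge 0.184 up 0.0408
(np.float64(0.195), np.float64(3.2), 0.67)
t 19.55 [ 0.4549 -0.0034  0.1507] [-3.14e+00  3.00e-03  2.95e-01] F [-6.2 -0.8 -0.4] opening 0.0
ahead of hinge 0.1841 up 0.0407
```

Call:
{"method": "carry_out", "body": {"commands": [[[-0.0004,0,0.0018],0,0],[[-0.0003,0,0.0018],0,0],[[-0.0003,0,0.0018],0,0],[[-0.0003,0,0.0018],0,0],[[-0.0003,0,0.0018],0,0],[[-0.0003,0,0.0018],0,0],[[-0.0002,0,0.0018],0,0],[[-0.0002,0,0.0018],0,0]]}}

```text
time: 20.55
tool_pos: [0.4526, -0.0041, 0.1363]
tool_rot: [-3.14, 0.003, 0.295]
contact_force: [-6.4, 0.6, -0.1]
opening: 0.0004
grip_force: 3.0
```

Run:
```python
from h import *
rep();p=robot.read_camera('scene');print(lip(p));rep()
cv2.imwrite('pics/g_crop.png',cv2.resize(p['pixels'][60:360,200:500,::-1],None,fx=2,fy=2,interpolation=cv2.INTER_CUBIC))
```

```text
t 20.55 [ 0.4526 -0.0041  0.1363] [-3.14e+00  3.00e-03  2.95e-01] F [-6.4  0.6 -0.1] opening 0.0
ahead of hinge 0.1865 up 0.0263
(np.float64(0.11), np.float64(7.4), 0.75)
t 20.65 [ 0.4526 -0.004   0.1362] [-3.14e+00  3.00e-03  2.95e-01] F [-6.3 -0.1 -0.8] opening 0.001
ahead of hinge 0.1865 up 0.0262
```

View pics/g_crop.png

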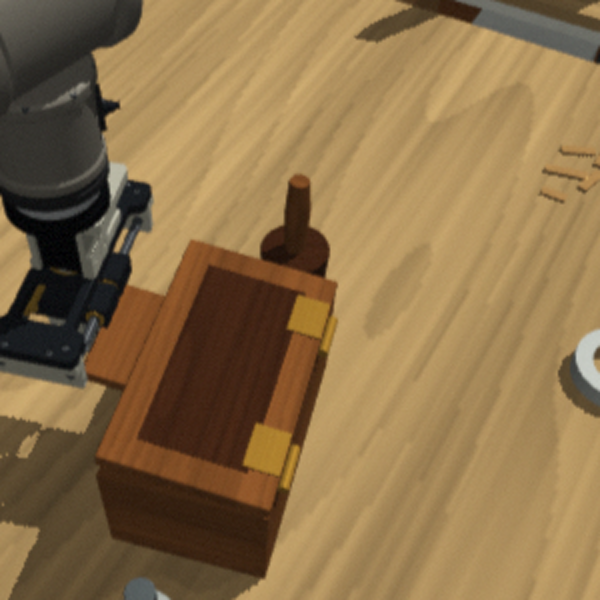

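The lid is about 0.12 rad open. The last stage goes more slowly.

Call:
{"method": "carry_out", "body": {"commands": [[[-0.0002,0,0.0013],0,0],[[-0.0002,0,0.0013],0,0],[[-0.0001,0,0.0013],0,0],[[-0.0001,0,0.0013],0,0],[[-0.0001,0,0.0013],0,0],[[-0.0001,0,0.0013],0,0],[[-0.0001,0,0.0013],0,0],[[-0.0001,0,0.0013],0,0],[[-0.0001,0,0.0013],0,0],[[0,0,0.0013],0,0],[[0,0,0.0013],0,0],[[0,0,0.0013],0,0]]}}

```text
time: 22.15
tool_pos: [0.4512, -0.0044, 0.1206]
tool_rot: [-3.14, 0.004, 0.295]
contact_force: [-7.5, -0.7, -0.6]
opening: 0.0004
grip_force: 3.3
```

Run:
```python
from h import *
rep();p=robot.read_camera('scene');print(lip(p));rep()
```

```text
t 22.15 [ 0.4512 -0.0044  0.1206] [-3.14   0.004  0.295] F [-7.5 -0.7 -0.6] opening 0.0
ahead of hinge 0.1878 up 0.0106
(np.float64(0.0), np.float64(2.5), 0.81)
t 22.25 [ 0.4512 -0.0044  0.1205] [-3.14   0.004  0.295] F [-7.   0.2 -1.2] opening 0.0
ahead of hinge 0.1879 up 0.0105
```

Call:
{"method": "carry_out", "body": {"commands": [[[0,0,0.0012],0,0],[[0,0,0.0012],0,0],[[0,0,0.0012],0,0],[[0,0,0.0012],0,0],[[0,0,0.0012],0,0],[[0,0,0.0012],0,0]]}}

```text
time: 23.0
tool_pos: [0.4511, -0.0046, 0.1139]
tool_rot: [-3.14, 0.004, 0.295]
contact_force: [-10.2, -1.4, 8.5]
opening: 0.0005
grip_force: 5.3
```

Run:
```python
from h import *
rep();p=robot.read_camera('scene');print(lip(p));rep()
```

```text
t 23.0 [ 0.4511 -0.0046  0.1139] [-3.14   0.004  0.295] F [-10.2  -1.4   8.5] opening 0.0
ahead of hinge 0.188 up 0.0039
(np.float64(0.0), np.float64(2.9), 0.71)
t 23.1 [ 0.4511 -0.0046  0.1139] [-3.14   0.004  0.295] F [-9.1 -1.1  4.3] opening 0.001
ahead of hinge 0.188 up 0.0039
```

Fz jumped to +8 N, so the lid is sitting on the chest. Backing straight off, then up.

Call:
{"method": "carry_out", "body": {"commands": [[[-0.002,0,0],0,0],[[-0.004,0,0],0,0],[[-0.01,0,0],0,0],[[-0.02,0,0],0,0],[[-0.02,0,0],0,0],[[0,0,-0.02],0,0],[[0,0,-0.04],0,0],[[0,0,-0.04],0,0],[[0,0,-0.04],0,0],[[0,0,0],0,0],[[0,0,0],0,0],[[0,0,0],0,0]]}}

```text
time: 24.6
tool_pos: [0.3986, -0.0208, 0.253]
tool_rot: [-3.14, 0.002, 0.295]
contact_force: [0.5, 0.3, -0.9]
opening: 0.0002
grip_force: 0.0
```

Run:
```python
from h import *
rep();p=robot.read_camera('scene');print(lip(p))
cv2.imwrite('pics/h_crop.png',cv2.resize(p['pixels'][60:400,200:500,::-1],None,fx=1.7,fy=1.7,interpolation=cv2.INTER_CUBIC))
```

```text
t 24.6 [ 0.3986 -0.0208  0.253 ] [-3.14e+00  2.00e-03  2.95e-01] F [ 0.5  0.3 -0.9] opening 0.0
ahead of hinge 0.243 up 0.143
(np.float64(0.0), np.float64(7.1), 0.77)
```

View pics/h_crop.png

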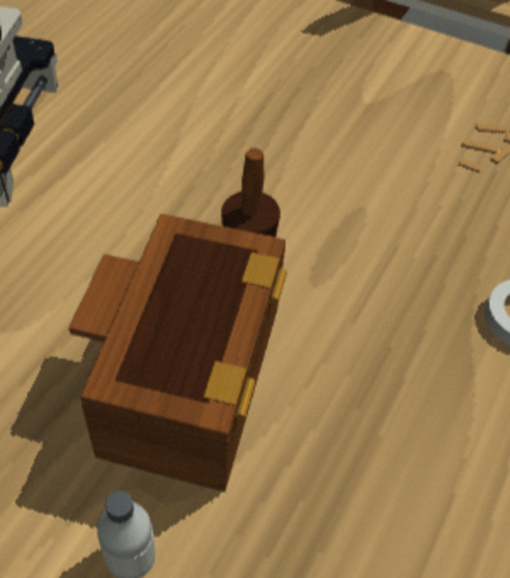

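The lid is fully shut, the mallet and glue are where they were, and the arm is clear.

```bash
python3 -c "
from cell import robot
print(robot.hand_in())"
```

```text
the job is handed in; nothing more can be done
None
```

The lid was tipped forward, caught under its lip at about 1.0 rad, lowered slowly until shut, and the job was handed in at about 25 s with the arm clear and the mallet and glue bottle where they were; the verdict wasn't shown.

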